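# Tighten the red antenna coupling: by hand, then with the spanner

## Task

The antenna port with the red cap has come loose. First turn its brass coupling nut clockwise by hand until it comes to its stop and the white marks line up, and only then swing the spanner that was left on its lock nut clockwise until it reaches its stop. Leave the nut of the blue-capped port as it is.

Things in the scene. Friction and masses are not known exactly. Their poses are not given: they have to be found in the camera images.
- red_port: Grey block fixed to the desk, base plate 90x76 mm, block 66x66 mm to z = 34 mm, with an upright brass stud carrying a lock nut with a steel spanner and, above it, a hexagonal brass coupling nut with a red cap (23 mm wide, top at z = 103 mm). Origin: on the desk surface, on the common axis of stud and nuts; z up, x away from the robot at yaw 0. A white mark on the block lies at -x of the stud.
- red_nut (a joint): Turn of the red port's coupling nut, rad, growing clockwise from above; hard stop (tight) at 1.3, starts at 0 to 0.3; about 0.1 N m, stays put, does not rise. 32 mm across flats, z = 62 to 88 mm, grip across flats at z = 80. Its flats face 1.3 minus this value (+ multiples of 60 deg) counter-clockwise from the block's +x; its white mark meets the block's at 1.3.
- spanner (a joint): Turn of spanner and lock nut about the same axis, rad, growing clockwise from above; hard stop 0.8, handle then at a dark pin; starts at 0 to 0.2; about 0.4 N m, stays put. The handle points from the axis 0.4 minus this value counter-clockwise from the block's +x; 16 mm wide, z = 40 to 50 mm, to a round end 22 mm wide at 148 mm; grip across it or push it 85 to 135 mm from the axis.
- blue_nut (a joint): Turn of the coupling nut of the other, otherwise equal port, which has a blue cap and no spanner, rad; grows clockwise seen from above, hard stops at 0 and 1.3; it starts at 0 to 0.3 and must be left alone.
There are look-alikes about, which are no part of the job. What is shaped like the part that bears blue_nut but brown is not meant.

How it is judged:
On the way, in this order (a step that is already met when the one before it is completed fails the run):
1. the red port's coupling nut is turned home by hand (value of joint red_nut above 1.12 rad), for 0.2 s.
2. then the spanner is swung to its stop (value of joint spanner above 0.62 rad), for 0.2 s.
At the end, for the whole second after the job is handed in: The red port's coupling nut and its spanner both stand within 10 degrees of their clockwise stops, at rest, and the blue port's nut has not been turned towards its stop (its value stays below 0.5 rad) (value of joint red_nut above 1.12 rad and value of joint spanner above 0.62 rad and value of joint blue_nut below 0.5 rad and velocity of joint each of spanner, red_nut below 0.05 rad/s); the robot touches nothing.
It fails at once if the blue port's nut is turned (value of joint blue_nut above 0.5 rad).
It also fails if it takes over 48 s, if anything falls off the work surface, if the arm or the gripper's body presses on something with over 40 N, if the wrist force passes 120 N, or if a joint passes its speed limit or range.

## Robot

A 6-joint arm with a two-finger parallel gripper is mounted at the origin on a cart in front of the work surface, level with it; the furniture and walls round the work are solid. World frame = base frame: x ahead of the robot, y to its left, z up, the work surface at z = 0. Lengths are in m, angles in rad, forces in N, time in s.
With the tool pointing down it reaches from about 0.425 to 0.95 m from the base axis. Payload 3.5 kg.
Tool frame: the origin (TCP) lies between the finger pads; the fingertips stand 14 mm ahead of it and the grasp point (between the pads) lies 5 mm behind it; z points along the fingers, y is the line along which they close (so a half turn about z gives the same grasp; the last joint's range is limited). The gripper opens to 85 mm and grips with 20 to 120 N. Pads are 22 mm wide; open, the fingers measure 114 mm over their backs; the gripper's body (76 mm by 85 mm) begins 54 mm behind the grasp point. The pads swing forward as they close: fully open they stand 13 mm farther back than shut.
Start: joints at [1.195, 0.286, 1.577, -0, 1.279, -0.15], TCP at [0.151, 0.658, 0.245] pointing down, gripper open.
Joint ranges: [-2.77, 2.77], [-0.9, 2.22], [0.21, 2.48], [-1.53, 4.67], [0.24, 2.81], [-2.84, 2.84]. Speed limits (rad/s): [2.79, 2.79, 3.14, 3.14, 3.14, 3.14].

## Interface

Orientations are given as a unit quaternion [x, y, z, w].
In Python, from plant import * gives the robot as it stands.
- The arm moves only by the tool step_arm, never from a script. Its argument "commands" is a list of rows, each an object of numbers: "gripper": the gripper's target within -1 to 1 (shut at 1, half-way at 0, fully open at -1); "x", "y", "z": the shift along the tool's x, y, z in mm; "spin": the turn about the tool's z in degrees. A call has exactly 10 rows; each row shifts and turns the commanded pose from where the row before left it, along the tool's axes as they then stand; what a row does not reach is not made up. A row lasts 1/10 s, in which the tool goes at most 50 mm and 8.59 degrees, less where a joint would pass 70% of its speed; a pose out of reach is approached as far as the arm can. A call with a gripper value outside its range is refused whole. The fingers move at their own pace and stop on an object; "force" is the grip in N (left out, the last holds). Time passes only in rows, so rows that do not move let the fingers close, or fill a call up. It gives the time, the measured TCP pose, the force, the opening and the grip force at its end, in the units of the state.
- get_state(): the state, without advancing time (a new reading comes with each control period).
- read_camera(name): name is "scene" or "top"; returns a dict with "color" (420x560x3 uint8, red, green, blue), "z_map" (420x560 float32, m along the optical axis (not along the pixel's ray), 0 where there is no reading), "fx", "fy", "cx", "cy" (pixels), "eye" and "attitude" of the camera in the world. Camera axes: x right, y up, looking along -z (the intrinsics and any distortion apply to the point x, -y, -z); pixel columns grow to the right and rows downward; lengths in m; the calibration is good to about 2 mm. A picture is of the moment at which its call begins.
- sign_off(): hands the job in; it is judged then, once.
The state is a dict: "time": time; "qpos": joint angles; "dq": joint speeds; "joint_efforts": joint torques, N m; "eef_pos": TCP position; "tcp_rot": TCP orientation; "contact_force": force on the tool from outside, world axes, zero at the start; "wrist_torque": the same for the moment, N m; "opening": opening from 0.0 (shut) to 1.0 (fully open); "finger_force": force on a finger pad.
Only numpy, scipy, OpenCV 4.12 (cv2) and the standard library are available. Lean on these libraries where they do the work, as an engineer would, in place of code of your own. Each camera call takes 0.05 s, during which the arm holds its last target. There are 200 camera calls.

## Working session

There is one attempt and no reset: what is moved stays moved. The work goes in short steps, Python scripts to look and compute and a tool call to move; the robot and the scene stay as the last step left them, time stands still between calls to the robot, and variables do not carry over. Pictures are saved under pics/ and viewed, at most 10 in all, crops included, and the job is handed in when it is done.

Besides the shell and the picture viewer there is one more tool, called after ">>>" in YAML: its name, and indented under it one key for each argument. step_arm: Moves the arm, as the interface text tells. Its arguments: {"type":"object","properties":{"commands":{"type":"array"},"force":{"type":"number"}},"required":["commands"]}

```bash
mkdir -p pics; ls
cat > h.py <<'E'
from plant import *
import numpy as np, cv2
from scipy.spatial.transform import Rotation as R
E
python3 - <<'E'
from h import *
s=get_state(); print(s)
for n in("scene","top"):
    c=read_camera(n); cv2.imwrite(f"pics/{n}0.png",c["color"][:,:,::-1]); np.savez(f"{n}0.npz",**c)
    print({k:v for k,v in c.items() if k not in("color","z_map")})
E
```

```text
pics
{'time': 0.0, 'qpos': array([ 1.19500567e+00,  2.87182248e-01,  1.57817993e+00, -1.61941591e-05,
        1.27859905e+00, -1.50044893e-01]), 'dq': array([ 7.86986457e-05, -2.89921143e-04,  1.02932959e-03,  6.86871891e-04,
        1.23977657e-03,  9.59134411e-04]), 'joint_efforts': array([-4.43074960e-04, -4.05986488e+01, -2.92624050e+01, -1.26253180e-04,
        5.83169516e-03,  2.80948065e-06]), 'eef_pos': array([0.15085943, 0.65728373, 0.2439345 ]), 'tcp_rot': array([ 1.12630955e-01,  9.93636184e-01, -1.14560435e-03, -3.00310445e-04]), 'contact_force': array([ 0.44629101, -0.2587844 ,  0.03504697]), 'wrist_torque': array([ 0.01083575, -0.03900112, -0.04813099]), 'finger_force': 0.0, 'opening': 0.9992996086726945}
{'fx': 447.6338781249296, 'fy': 447.6338781249296, 'cx': 283.31115177313336, 'cy': 205.96369666526462, 'eye': array([ 0.07638003, -0.21631455,  0.62693956]), 'attitude': array([ 0.34297002, -0.17426394, -0.4092538 ,  0.8273542 ])}
{'fx': 531.7123279022092, 'fy': 531.7123279022092, 'cx': 274.34415146778156, 'cy': 207.72399476479364, 'eye': array([0.4056828 , 0.17050425, 0.87629114]), 'attitude': array([-0.05548022,  0.05101587,  0.70547072, -0.70472008])}
```

View pics/top0.png

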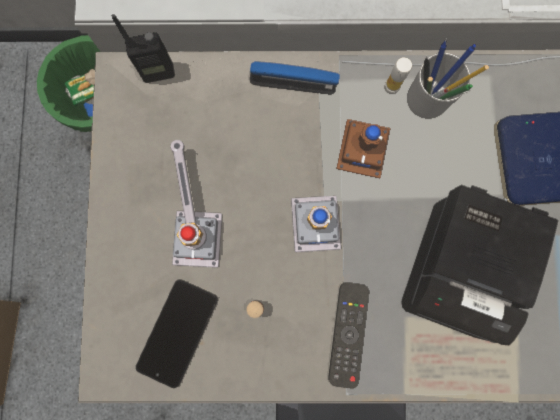

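View pics/scene0.png

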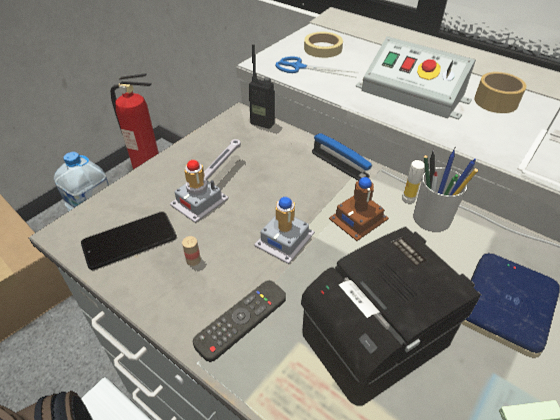

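The top view shows the red port at about (190,238), with its spanner handle running to the ring at (178,146). The blue port is at (320,220) and the brown look-alike at (365,145). The scene view agrees: red cap at (193,164), blue at (285,203).

```bash
cat >> h.py <<'E'
def ray(c,u,v):
    d=np.array([(u-c["cx"])/c["fx"],-(v-c["cy"])/c["fy"],-1.]); return R.from_quat(c["attitude"]).apply(d)
def onz(c,u,v,z):
    d=ray(c,u,v); return c["eye"]+d*(z-c["eye"][2])/d[2]
def cloud(c):
    v,u=np.mgrid[:420,:560]; d=np.stack([(u-c["cx"])/c["fx"],-(v-c["cy"])/c["fy"],-np.ones(u.shape)],-1)*c["z_map"][...,None]
    return d@R.from_quat(c["attitude"]).as_matrix().T+c["eye"]
E
python3 - <<'E'
from h import *
P={}
cs={n:dict(np.load(n+"0.npz")) for n in("top","scene")}
rays=[]
for n,roi in(("top",(170,215,215,262)),("scene",(180,150,205,180))):
    c=cs[n];hsv=cv2.cvtColor(c["color"],cv2.COLOR_RGB2HSV)
    m=(((hsv[...,0]<6)|(hsv[...,0]>174))&(hsv[...,1]>150)&(hsv[...,2]>70)).astype(np.uint8)
    k=np.zeros_like(m);x0,y0,x1,y1=roi;k[y0:y1,x0:x1]=1
    mm=m*k; v,u=np.nonzero(mm);uv=((u.min()+u.max())/2,(v.min()+v.max())/2);print(n,len(u),uv,u.mean(),v.mean(),onz(c,*uv,.098)); 
    X=cloud(c)[mm>0]; print(np.median(X,0),X[:,2].max())
    d=ray(c,u.mean(),v.mean());rays.append((c["eye"],d/np.linalg.norm(d)))
A=np.zeros((3,3));b=np.zeros(3)
for e,d in rays: M=np.eye(3)-np.outer(d,d);A+=M;b+=M@e
print("tri",np.linalg.solve(A,b))
c=cs["top"];X=cloud(c)
sub=X[130:275,160:235];z=sub[...,2]
print("desk z",np.median(X[300:330,100:130,2]))
for lo,hi in((.003,.02),(.028,.0365),(.040,.055)):
    m=((z>lo)&(z<hi)).astype(np.uint8); 
    n,l,st,ce=cv2.connectedComponentsWithStats(m)
    for i in range(1,n):
        if st[i,4]>60:
            p=sub[l==i]; r=cv2.minAreaRect((p[:,:2]*1000).astype(np.float32)); print(lo,st[i],np.median(p[:,2]).round(4),r)
crop=cv2.resize(c["color"][128:275,155:235,::-1],None,fx=4,fy=4,interpolation=cv2.INTER_CUBIC)
crop2=cv2.resize(cs["scene"]["color"][130:225,165:250,::-1],None,fx=5,fy=5,interpolation=cv2.INTER_CUBIC)
o=np.zeros((590,750,3),np.uint8);o[:588,:320]=crop;o[:475,325:750]=crop2
cv2.imwrite("pics/crop.png",o)
E
```

```text
top 145 (np.float64(187.5), np.float64(233.0)) 187.4551724137931 232.86206896551724 [0.4864905  0.30321219 0.098     ]
[0.48608155 0.30249996 0.10106449] 0.8762911367185228
scene 97 (np.float64(192.5), np.float64(164.5)) 192.55670103092783 164.81443298969072 [0.4882245  0.30150047 0.098     ]
[0.48639202 0.2978889  0.10019164] 0.6269395583761167
tri [0.48771554 0.30273448 0.09678675]
desk z -0.00041320779712045175
0.003 [ 12  81  50  56 651] 0.0059 ((488.2044372558594, 302.6086730957031), (77.09925842285156, 91.4659652709961), 86.81835174560547)
0.028 [ 13  86  44  43 967] 0.0334 ((487.4119873046875, 303.412353515625), (66.33529663085938, 65.90483093261719), 87.06958770751953)
0.04 [ 11  10  25  84 889] 0.0495 ((573.9002075195312, 321.2581787109375), (137.71644592285156, 20.4544734954834), 9.697776794433594)
0.04 [ 24  94  23  25 138] 0.0498 ((483.0519104003906, 296.3565979003906), (24.126903533935547, 39.84600830078125), 57.46446228027344)
```

View pics/crop.png

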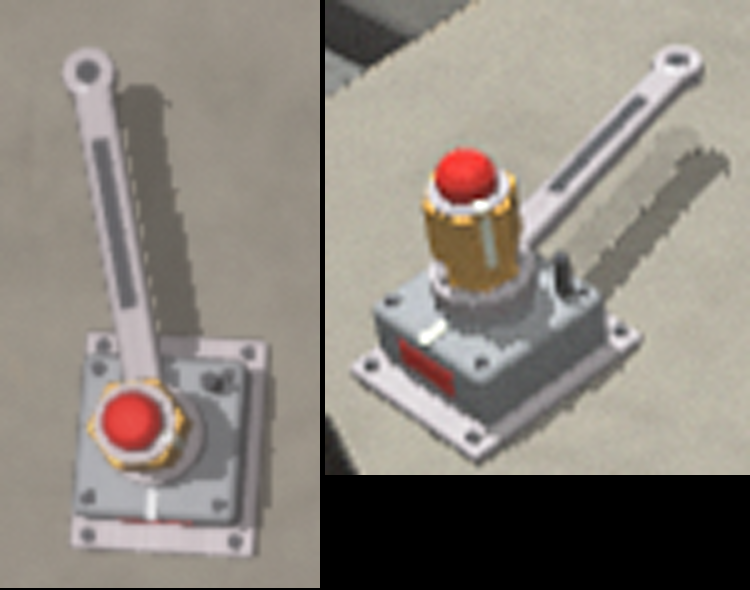

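The crop shows the hex nut's corners pointing left and right at (90,428) and (185,420), so one pair of flats faces roughly ±x. The spanner ring is at (88,72), the block's white mark at (152,503) and the dark pin at (215,380). All measured sizes and heights match the given ones, with the axis at about (0.488, 0.303) and block yaw about -3°.

>>> step_arm:
  commands:
    - {"x": -40,"y": -26,"z": 4,"gripper": -1}
    - {"x": -40,"y": -26,"z": 4,"gripper": -1}
    - {"x": -40,"y": -26,"z": 4,"gripper": -1}
    - {"x": -40,"y": -26,"z": 4,"gripper": -1}
    - {"x": -40,"y": -26,"z": 4,"gripper": -1}
    - {"x": -40,"y": -26,"z": 4,"gripper": -1}
    - {"x": -40,"y": -26,"z": 4,"gripper": -1}
    - {"x": -40,"y": -26,"z": 4,"gripper": -1}
    - {"x": -40,"y": -26,"z": 4,"gripper": -1}
    - {"x": -40,"y": -26,"z": 4,"gripper": -1}

```text
invalid input
```

```bash
cat >> h.py <<'E'
def goto(p,th):
    "tool-frame shift (mm) and spin (deg) to world point p with tool y at angle th deg"
    s=get_state(); r=R.from_quat(s["tcp_rot"]); y=r.as_matrix()[:,1]; a=np.degrees(np.arctan2(y[1],y[0]))
    print("t",round(s["time"],2),"tcp",s["eef_pos"].round(4),"yang",a.round(1),"tool z",r.as_matrix()[:,2].round(3),"open",round(s["opening"],3),"F",s["contact_force"].round(1),"pad",round(s["finger_force"],1),"j6",s["qpos"][5].round(2))
    print("shift mm",(r.inv().apply(np.array(p)-s["eef_pos"])*1000).round(1),"spin",round((a-th+180)%360-180,1))
E
python3 - <<'E'
from h import *
c=dict(np.load("top0.npz")); ax=np.array([.4878,.3028])
e=onz(c,177,146,.05)[:2]-ax; print("ring r,ang",np.hypot(*e),np.degrees(np.arctan2(e[1],e[0])))
a,b=onz(c,155+90/4,128+428/4,.088)[:2],onz(c,155+185/4,128+420/4,.088)[:2]; print("corner dist, ang",np.linalg.norm(a-b),np.degrees(np.arctan2(*(b-a)[::-1])),(a+b)/2)
m=onz(c,155+152/4,128+503/4,.034)[:2]-ax; print("mark dir",np.degrees(np.arctan2(*(-m)[::-1])),np.hypot(*m))
hsv=cv2.cvtColor(c["color"],cv2.COLOR_RGB2HSV)
X=cloud(c); S=(X[...,2]>.076)&(X[...,2]<.092)
S[:215]=0;S[262:]=0;S[:,:165]=0;S[:,215:]=0
p=X[S][:,:2]-ax; print(len(p)); 
h=cv2.convexHull((p*1000).astype(np.float32))[:,0]
for t in range(-30,30,5):
    print(t,[round(float((h@[np.cos(np.radians(t+k*60)),np.sin(np.radians(t+k*60))]).max()),1) for k in range(6)])
goto([.4878,.3028,.2],64)
E
```

```text
ring r,ang 0.14651972186055479 11.332343299708585
corner dist, ang 0.03547559378188607 -85.23315228114335 [0.48602922 0.30208234]
mark dir -3.760124904291471 0.0277232306815904
231
-30 [16.9, 18.1, 17.8, 18.7, 17.6, 17.3]
-25 [17.1, 18.1, 18.0, 18.7, 17.6, 17.4]
-20 [17.2, 18.0, 18.0, 18.5, 17.5, 17.3]
-15 [17.2, 17.7, 18.0, 18.3, 17.3, 17.1]
-10 [17.0, 17.3, 17.8, 17.9, 16.9, 16.8]
-5 [16.7, 16.8, 17.7, 17.3, 16.4, 16.4]
0 [16.3, 16.2, 17.5, 16.8, 16.1, 15.8]
5 [16.0, 16.0, 17.1, 16.4, 16.3, 15.4]
10 [16.7, 16.2, 17.2, 16.7, 16.4, 15.4]
15 [17.2, 16.7, 17.8, 16.9, 16.4, 15.6]
20 [17.7, 17.2, 18.2, 17.3, 16.7, 16.1]
25 [17.9, 17.5, 18.5, 17.5, 17.1, 16.6]
t 0.1 tcp [0.1509 0.6573 0.2441] yang 77.1 tool z [-0.001 -0.002 -1.   ] open 1.003 F [ 0.4 -0.4 -0.2] pad 0.0 j6 -0.15
shift mm [-407.7 -270.    44.5] spin 13.1
```

>>> step_arm:
  commands:
    - {"x": -40,"y": -26,"z": 4,"spin": 0,"gripper": -1}
    - {"x": -40,"y": -26,"z": 4,"spin": 0,"gripper": -1}
    - {"x": -40,"y": -26,"z": 4,"spin": 0,"gripper": -1}
    - {"x": -40,"y": -26,"z": 4,"spin": 0,"gripper": -1}
    - {"x": -40,"y": -26,"z": 4,"spin": 0,"gripper": -1}
    - {"x": -40,"y": -26,"z": 4,"spin": 0,"gripper": -1}
    - {"x": -40,"y": -26,"z": 4,"spin": 0,"gripper": -1}
    - {"x": -40,"y": -26,"z": 4,"spin": 0,"gripper": -1}
    - {"x": -40,"y": -26,"z": 4,"spin": 0,"gripper": -1}
    - {"x": -40,"y": -26,"z": 4,"spin": 0,"gripper": -1}
  force: 40

```text
time: 1.1
eef_pos: [0.4835, 0.3132, 0.2048]
tcp_rot: [0.113, 0.994, -0.0, -0.0]
contact_force: [0.6, 0.2, -0.1]
opening: 1.003
finger_force: 0.0
```

```bash
python3 -c "
from h import *
goto([.4875,.3032,.2],65)"
```

```text
t 1.1 tcp [0.4835 0.3132 0.2048] yang 77.1 tool z [-0.001 -0.    -1.   ] open 1.003 F [ 0.6  0.2 -0.1] pad 0.0 j6 -0.95
shift mm [-6.1 -8.8  4.8] spin 12.1
```

>>> step_arm:
  commands:
    - {"x": -3,"y": -4.4,"z": 0,"spin": 6,"gripper": -1}
    - {"x": -3,"y": -4.4,"z": 0,"spin": 6,"gripper": -1}
    - {"x": 0,"y": 0,"z": 20,"spin": 0,"gripper": -1}
    - {"x": 0,"y": 0,"z": 20,"spin": 0,"gripper": -1}
    - {"x": 0,"y": 0,"z": 20,"spin": 0,"gripper": -1}
    - {"x": 0,"y": 0,"z": 20,"spin": 0,"gripper": -1}
    - {"x": 0,"y": 0,"z": 20,"spin": 0,"gripper": -1}
    - {"x": 0,"y": 0,"z": 20,"spin": 0,"gripper": -1}
    - {"x": 0,"y": 0,"z": 8,"spin": 0,"gripper": -1}
    - {"x": 0,"y": 0,"z": 0,"spin": 0,"gripper": -1}

```text
time: 2.1
eef_pos: [0.4849, 0.3043, 0.0756]
tcp_rot: [0.216, 0.976, -0.001, -0.002]
contact_force: [0.3, -1.2, 0.6]
opening: 1.002
finger_force: 0.0
```

```bash
python3 -c "
from h import *
goto([.4875,.3032,.076],65)"
```

```text
t 2.1 tcp [0.4849 0.3043 0.0756] yang 65.1 tool z [-0.003 -0.001 -1.   ] open 1.002 F [ 0.3 -1.2  0.6] pad 0.0 j6 -0.75
shift mm [-2.9  0.1 -0.4] spin 0.1
```

>>> step_arm:
  commands:
    - {"x": -2.9,"y": 0,"z": 0,"spin": 0,"gripper": -1}
    - {"x": 0,"y": 0,"z": 0,"spin": 0,"gripper": 1}
    - {"x": 0,"y": 0,"z": 0,"spin": 0,"gripper": 1}
    - {"x": 0,"y": 0,"z": 0,"spin": 0,"gripper": 1}
    - {"x": 0,"y": 0,"z": 0,"spin": 0,"gripper": 1}
    - {"x": 0,"y": 0,"z": 0,"spin": 0,"gripper": 1}
    - {"x": 0,"y": 0,"z": 0,"spin": 0,"gripper": 1}
    - {"x": 0,"y": 0,"z": 0,"spin": 0,"gripper": 1}
    - {"x": 0,"y": 0,"z": 0,"spin": 0,"gripper": 1}
    - {"x": 0,"y": 0,"z": 0,"spin": 0,"gripper": 1}
  force: 40

```text
time: 3.1
eef_pos: [0.4893, 0.3042, 0.0782]
tcp_rot: [0.216, 0.976, 0.001, 0.001]
contact_force: [0.3, 4.1, 4.5]
opening: 0.363
finger_force: 43.3
```

```bash
python3 -c "
from h import *
goto([.4875,.3032,.076],65);print(get_state()['wrist_torque'])"
```

```text
t 3.1 tcp [0.4893 0.3042 0.0782] yang 65.1 tool z [ 0.002  0.001 -1.   ] open 0.363 F [0.3 4.1 4.5] pad 43.3 j6 -0.76
shift mm [ 1.2 -1.7  2.2] spin 0.1
[0.59396713 0.02902589 0.03450255]
```

>>> step_arm:
  commands:
    - {"x": 0,"y": 1.5,"z": 0,"spin": 0,"gripper": 1}
    - {"x": 0,"y": 0,"z": 0,"spin": 6,"gripper": 1}
    - {"x": 0,"y": 0,"z": 0,"spin": 6,"gripper": 1}
    - {"x": 0,"y": 0,"z": 0,"spin": 6,"gripper": 1}
    - {"x": 0,"y": 0,"z": 0,"spin": 6,"gripper": 1}
    - {"x": 0,"y": 0,"z": 0,"spin": 6,"gripper": 1}
    - {"x": 0,"y": 0,"z": 0,"spin": 6,"gripper": 1}
    - {"x": 0,"y": 0,"z": 0,"spin": 6,"gripper": 1}
    - {"x": 0,"y": 0,"z": 0,"spin": 6,"gripper": 1}
    - {"x": 0,"y": 0,"z": 0,"spin": 0,"gripper": 1}

```text
time: 4.1
eef_pos: [0.4888, 0.3038, 0.0781]
tcp_rot: [0.595, 0.804, -0.002, 0.0]
contact_force: [-5.5, -4.1, 10.3]
opening: 0.369
finger_force: 44.0
```

```bash
python3 -c "
from h import *
goto([.488,.3045,.076],65);print(get_state()['wrist_torque'])"
```

```text
t 4.1 tcp [0.4888 0.3038 0.0781] yang 17.0 tool z [-0.002 -0.003 -1.   ] open 0.369 F [-5.5 -4.1 10.3] pad 44.0 j6 0.09
shift mm [ 0.9 -0.5  2.1] spin -48.0
[-0.34819235  0.38023264 -0.09996613]
```

>>> step_arm:
  commands:
    - {"x": 0,"y": 0,"z": 0,"spin": 4,"gripper": 1}
    - {"x": 0,"y": 0,"z": 0,"spin": 4,"gripper": 1}
    - {"x": 0,"y": 0,"z": 0,"spin": 4,"gripper": 1}
    - {"x": 0,"y": 0,"z": 0,"spin": 2,"gripper": 1}
    - {"x": 0,"y": 0,"z": 0,"spin": 2,"gripper": 1}
    - {"x": 0,"y": 0,"z": 0,"spin": 2,"gripper": 1}
    - {"x": 0,"y": 0,"z": 0,"spin": 0,"gripper": 1}
    - {"x": 0,"y": 0,"z": 0,"spin": 0,"gripper": 1}
    - {"x": 0,"y": 0,"z": 0,"spin": 0,"gripper": 1}
    - {"x": 0,"y": 0,"z": 0,"spin": 0,"gripper": 1}

```text
time: 5.1
eef_pos: [0.4885, 0.3037, 0.0782]
tcp_rot: [0.713, 0.702, -0.002, 0.0]
contact_force: [-6.6, -3.8, 11.0]
opening: 0.364
finger_force: 44.0
```

```bash
python3 -c "
from h import *
goto([.488,.3045,.076],65);print(get_state()['wrist_torque'])"
```

```text
t 5.1 tcp [0.4885 0.3037 0.0782] yang -0.9 tool z [-0.003 -0.004 -1.   ] open 0.364 F [-6.6 -3.8 11. ] pad 44.0 j6 0.4
shift mm [ 0.8 -0.5  2.1] spin -65.9
[-0.45914338  0.49459693 -0.04378601]
```

>>> step_arm:
  commands:
    - {"x": 0,"y": 0,"z": 0,"spin": 2,"gripper": 1}
    - {"x": 0,"y": 0,"z": 0,"spin": 1,"gripper": 1}
    - {"x": 0,"y": 0,"z": 0,"spin": 1,"gripper": 1}
    - {"x": 0,"y": 0,"z": 0,"spin": 1,"gripper": 1}
    - {"x": 0,"y": 0,"z": 0,"spin": 0,"gripper": 1}
    - {"x": 0,"y": 0,"z": 0,"spin": 0,"gripper": 1}
    - {"x": 0,"y": 0,"z": 0,"spin": 0,"gripper": 1}
    - {"x": 0,"y": 0,"z": 0,"spin": 0,"gripper": 1}
    - {"x": 0,"y": 0,"z": 0,"spin": 0,"gripper": 1}
    - {"x": 0,"y": 0,"z": 0,"spin": 0,"gripper": 1}

```text
time: 6.1
eef_pos: [0.4883, 0.3035, 0.0781]
tcp_rot: [0.739, 0.673, -0.003, 0.001]
contact_force: [-5.3, -3.2, 11.2]
opening: 0.367
finger_force: 50.5
```

```bash
python3 -c "
from h import *
goto([.488,.3045,.076],65);print(get_state()['wrist_torque'])"
```

```text
t 6.1 tcp [0.4883 0.3035 0.0781] yang -5.4 tool z [-0.003 -0.006 -1.   ] open 0.367 F [-5.3 -3.2 11.2] pad 50.5 j6 0.48
shift mm [ 0.9 -0.4  2.1] spin -70.4
[-0.37009077  0.78910635  1.46264809]
```

>>> step_arm:
  commands:
    - {"x": 0,"y": 0,"z": 0,"spin": 0,"gripper": -1}
    - {"x": 0,"y": 0,"z": 0,"spin": 0,"gripper": -1}
    - {"x": 0,"y": 0,"z": 0,"spin": 0,"gripper": -1}
    - {"x": 0,"y": 0,"z": 0,"spin": 0,"gripper": -1}
    - {"x": 0,"y": 0,"z": 0,"spin": 0,"gripper": -1}
    - {"x": 0,"y": 0,"z": -10,"spin": 0,"gripper": -1}
    - {"x": 0,"y": 0,"z": -30,"spin": 0,"gripper": -1}
    - {"x": 0,"y": 0,"z": -30,"spin": 0,"gripper": -1}
    - {"x": 0,"y": 0,"z": -30,"spin": 0,"gripper": -1}
    - {"x": 0,"y": 0,"z": -20,"spin": 0,"gripper": -1}

```text
time: 7.1
eef_pos: [0.4903, 0.3054, 0.201]
tcp_rot: [0.743, 0.67, 0.002, 0.001]
contact_force: [0.0, -0.2, -0.3]
opening: 0.998
finger_force: 0.0
```

>>> step_arm:
  commands:
    - {"x": 0,"y": 0,"z": 0,"spin": -8,"gripper": -1}
    - {"x": 0,"y": 0,"z": 0,"spin": -8,"gripper": -1}
    - {"x": 0,"y": 0,"z": 0,"spin": -8,"gripper": -1}
    - {"x": 0,"y": 0,"z": 0,"spin": -8,"gripper": -1}
    - {"x": 0,"y": 0,"z": 0,"spin": -8,"gripper": -1}
    - {"x": 0,"y": 0,"z": 0,"spin": -8,"gripper": -1}
    - {"x": 0,"y": 0,"z": 0,"spin": -8,"gripper": -1}
    - {"x": 0,"y": 0,"z": 0,"spin": -8,"gripper": -1}
    - {"x": 0,"y": 0,"z": 0,"spin": -8,"gripper": -1}
    - {"x": 0,"y": 0,"z": 0,"spin": -8,"gripper": -1}

```text
time: 8.1
eef_pos: [0.4895, 0.305, 0.1982]
tcp_rot: [0.136, 0.991, 0.0, 0.0]
contact_force: [0.8, 0.1, -0.1]
opening: 1.001
finger_force: 0.0
```

```bash
python3 -c "
from h import *
goto([.6011,.3263,.16],101.3)
c=read_camera('scene');cv2.imwrite('pics/s1.png',cv2.resize(c['color'][110:240,150:270,::-1],None,fx=4,fy=4))"
```

```text
t 8.1 tcp [0.4895 0.305  0.1982] yang 74.4 tool z [ 0.001  0.    -1.   ] open 1.001 F [ 0.8  0.1 -0.1] pad 0.0 j6 -0.92
shift mm [-101.8   50.5   38.3] spin -26.9
```

View pics/s1.png

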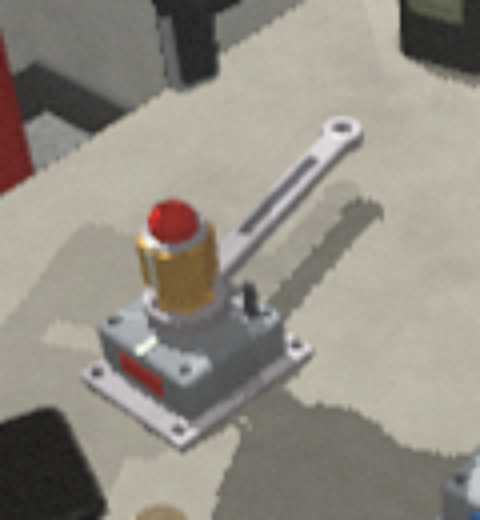

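The nut's white mark at (150,260) now stands over the block's mark at (147,346), at the same bearing around the axis. The spanner is still in its starting position. Next I go to the spanner handle.

>>> step_arm:
  commands:
    - {"x": -34,"y": 16.8,"z": 12,"spin": 0,"gripper": -1}
    - {"x": -34,"y": 16.8,"z": 12,"spin": 0,"gripper": -1}
    - {"x": -34,"y": 16.8,"z": 12,"spin": 0,"gripper": -1}
    - {"x": 0,"y": 0,"z": 0,"spin": -8,"gripper": -1}
    - {"x": 0,"y": 0,"z": 0,"spin": -8,"gripper": -1}
    - {"x": 0,"y": 0,"z": 0,"spin": -8,"gripper": -1}
    - {"x": 0,"y": 0,"z": 0,"spin": -2,"gripper": -1}
    - {"x": 0,"y": 0,"z": 0,"spin": 0,"gripper": -1}
    - {"x": 0,"y": 0,"z": 0,"spin": 0,"gripper": -1}
    - {"x": 0,"y": 0,"z": 0,"spin": 0,"gripper": -1}

```text
time: 9.15
eef_pos: [0.6013, 0.3254, 0.1616]
tcp_rot: [-0.087, 0.996, 0.0, 0.0]
contact_force: [0.4, -0.1, -0.2]
opening: 1.002
finger_force: 0.0
```

```bash
python3 -c "
from h import *
goto([.6011,.3263,.041],101.3)"
```

```text
t 9.15 tcp [0.6013 0.3254 0.1616] yang 100.0 tool z [ 0.  0. -1.] open 1.002 F [ 0.4 -0.1 -0.2] pad 0.0 j6 -1.4
shift mm [1.000e-01 9.000e-01 1.206e+02] spin -1.3
```

>>> step_arm:
  commands:
    - {"x": 0,"y": 1,"z": 20,"spin": -1,"gripper": -1}
    - {"x": 0,"y": 0,"z": 20,"spin": 0,"gripper": -1}
    - {"x": 0,"y": 0,"z": 20,"spin": 0,"gripper": -1}
    - {"x": 0,"y": 0,"z": 20,"spin": 0,"gripper": -1}
    - {"x": 0,"y": 0,"z": 20,"spin": 0,"gripper": -1}
    - {"x": 0,"y": 0,"z": 15,"spin": 0,"gripper": -1}
    - {"x": 0,"y": 0,"z": 5,"spin": 0,"gripper": -1}
    - {"x": 0,"y": 0,"z": 0,"spin": 0,"gripper": -1}
    - {"x": 0,"y": 0,"z": 0,"spin": 0,"gripper": -1}
    - {"x": 0,"y": 0,"z": 0,"spin": 0,"gripper": -1}
  force: 30

```text
time: 10.15
eef_pos: [0.6021, 0.3267, 0.0429]
tcp_rot: [-0.096, 0.995, 0.0, 0.001]
contact_force: [0.3, 0.0, -0.2]
opening: 1.003
finger_force: 0.0
```

>>> step_arm:
  commands:
    - {"x": 0,"y": 0,"z": 0,"spin": 0,"gripper": 1}
    - {"x": 0,"y": 0,"z": 0,"spin": 0,"gripper": 1}
    - {"x": 0,"y": 0,"z": 0,"spin": 0,"gripper": 1}
    - {"x": 0,"y": 0,"z": 0,"spin": 0,"gripper": 1}
    - {"x": 0,"y": 0,"z": 0,"spin": 0,"gripper": 1}
    - {"x": 0,"y": 0,"z": 0,"spin": 0,"gripper": 1}
    - {"x": 0,"y": 0,"z": 0,"spin": 0,"gripper": 1}
    - {"x": 0,"y": 0,"z": 0,"spin": 0,"gripper": 1}
    - {"x": 0,"y": 0,"z": 0,"spin": 0,"gripper": 1}
    - {"x": 0,"y": 0,"z": 0,"spin": 0,"gripper": 1}

```text
time: 11.15
eef_pos: [0.6011, 0.3265, 0.0415]
tcp_rot: [-0.096, 0.995, 0.0, 0.0]
contact_force: [0.1, -0.1, 1.4]
opening: 0.177
finger_force: 32.9
```

```bash
python3 -c "
from h import *
goto([.6011,.3263,.041],101.3);print(get_state()['wrist_torque'])"
```

```text
t 11.15 tcp [0.6011 0.3265 0.0415] yang 101.1 tool z [-0.  0. -1.] open 0.177 F [ 0.1 -0.1  1.4] pad 32.9 j6 -1.41
shift mm [ 0.  -0.2  0.5] spin -0.2
[ 0.08876422  0.10570784 -0.07068543]
```

>>> step_arm:
  commands:
    - {"x": 0.4,"y": -10,"z": 0,"spin": 5,"gripper": 1}
    - {"x": 0.4,"y": -10,"z": 0,"spin": 5,"gripper": 1}
    - {"x": 0.4,"y": -10,"z": 0,"spin": 5,"gripper": 1}
    - {"x": 0.4,"y": -10,"z": 0,"spin": 5,"gripper": 1}
    - {"x": 0.4,"y": -10,"z": 0,"spin": 5,"gripper": 1}
    - {"x": 0.4,"y": -10,"z": 0,"spin": 5,"gripper": 1}
    - {"x": 0.1,"y": -4,"z": 0,"spin": 2,"gripper": 1}
    - {"x": 0,"y": 0,"z": 0,"spin": 0,"gripper": 1}
    - {"x": 0,"y": 0,"z": 0,"spin": 0,"gripper": 1}
    - {"x": 0,"y": 0,"z": 0,"spin": 0,"gripper": 1}

```text
time: 12.15
eef_pos: [0.5954, 0.2633, 0.0414]
tcp_rot: [0.181, 0.983, -0.001, -0.001]
contact_force: [-3.9, -0.8, 4.3]
opening: 0.174
finger_force: 33.2
```

```bash
python3 -c "
from h import *
goto([.6011,.3263,.041],101.3);s=get_state();print(s['wrist_torque']);d=s['eef_pos'][:2]-[.4883,.304];print(np.hypot(*d),np.degrees(np.arctan2(d[1],d[0])))"
```

```text
t 12.15 tcp [0.5954 0.2633 0.0414] yang 69.1 tool z [-0.002 -0.001 -1.   ] open 0.174 F [-3.9 -0.8  4.3] pad 33.2 j6 -0.95
shift mm [17.2 60.9  0.3] spin -32.2
[-0.09449736  0.63873979 -0.09726458]
0.11461607446909813 -20.81144306588942
```

>>> step_arm:
  commands:
    - {"x": 0.1,"y": -4,"z": 0,"spin": 2,"gripper": 1}
    - {"x": 0,"y": -2,"z": 0,"spin": 1,"gripper": 1}
    - {"x": 0,"y": -2,"z": 0,"spin": 1,"gripper": 1}
    - {"x": 0,"y": -1,"z": 0,"spin": 0.5,"gripper": 1}
    - {"x": 0,"y": 0,"z": 0,"spin": 0,"gripper": 1}
    - {"x": 0,"y": 0,"z": 0,"spin": 0,"gripper": 1}
    - {"x": 0,"y": 0,"z": 0,"spin": 0,"gripper": 1}
    - {"x": 0,"y": 0,"z": 0,"spin": 0,"gripper": 1}
    - {"x": 0,"y": 0,"z": 0,"spin": 0,"gripper": 1}
    - {"x": 0,"y": 0,"z": 0,"spin": 0,"gripper": 1}

```text
time: 13.15
eef_pos: [0.592, 0.2554, 0.0414]
tcp_rot: [0.22, 0.975, 0.0, -0.0]
contact_force: [-3.1, 4.0, 3.3]
opening: 0.179
finger_force: 33.1
```

```bash
python3 -c "
from h import *
goto([.6011,.3263,.041],101.3);s=get_state();print(s['wrist_torque']);d=s['eef_pos'][:2]-[.4883,.304];print(np.hypot(*d),np.degrees(np.arctan2(d[1],d[0])))"
```

```text
t 13.15 tcp [0.592  0.2554 0.0414] yang 64.5 tool z [-0.  0. -1.] open 0.179 F [-3.1  4.   3.3] pad 33.1 j6 -0.88
shift mm [22.3 67.9  0.4] spin -36.8
[0.63264811 0.49208991 0.07055196]
0.11457684577058046 -25.111209639982942
```

The handle is at about 0.78 rad, just short of its 0.8 stop. I'll release it, rise and check.

>>> step_arm:
  commands:
    - {"x": 0,"y": 0,"z": 0,"spin": 0,"gripper": -1}
    - {"x": 0,"y": 0,"z": 0,"spin": 0,"gripper": -1}
    - {"x": 0,"y": 0,"z": 0,"spin": 0,"gripper": -1}
    - {"x": 0,"y": 0,"z": 0,"spin": 0,"gripper": -1}
    - {"x": 0,"y": 0,"z": 0,"spin": 0,"gripper": -1}
    - {"x": 0,"y": 0,"z": -10,"spin": 0,"gripper": -1}
    - {"x": 0,"y": 0,"z": -40,"spin": 0,"gripper": -1}
    - {"x": 0,"y": 0,"z": -40,"spin": 0,"gripper": -1}
    - {"x": 0,"y": 0,"z": -40,"spin": 0,"gripper": -1}
    - {"x": 0,"y": 0,"z": -40,"spin": 0,"gripper": -1}

```text
time: 14.15
eef_pos: [0.5922, 0.2551, 0.2139]
tcp_rot: [0.22, 0.975, 0.0, 0.001]
contact_force: [0.6, -0.6, 0.4]
opening: 0.996
finger_force: 0.0
```

```bash
python3 -c "
from h import *
goto([.6011,.3263,.2],101.3)
c=read_camera('scene');cv2.imwrite('pics/s2.png',cv2.resize(c['color'][110:260,150:310,::-1],None,fx=4,fy=4))"
```

```text
t 14.15 tcp [0.5922 0.2551 0.2139] yang 64.6 tool z [ 0.001  0.    -1.   ] open 0.996 F [ 0.6 -0.6  0.4] pad 0.0 j6 -0.88
shift mm [22.6 68.1 13.9] spin -36.7
```

View pics/s2.png

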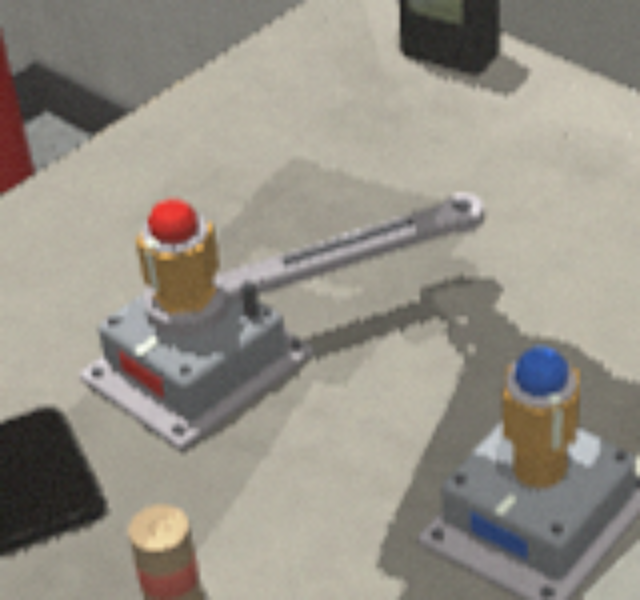

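The spanner handle now lies at the dark pin (250,295), with its ring at (463,208). The red nut's mark (150,262) is still over the block's mark (147,345), and the blue nut hasn't moved.

```bash
python3 -c "
from plant import *
print(sign_off())"
```

```text
the job is handed in; nothing more can be done
None
```

I turned the red port's coupling nut to its stop, then swung the spanner to about 0.78 of 0.8 rad, left the blue nut alone, and handed the job in at about 14 s; no verdict came back.

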